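Load two culture plates into the plate hotel

ROBOT

A 7-joint arm with a two-finger parallel gripper is mounted at the origin on the work surface. World frame = base frame: x ahead of the robot, y to its left, z up, the work surface at z = 0. Lengths are in m, angles in rad, forces in N, time in s.
With the tool pointing down it reaches from about 0.425 to 0.95 m from the base axis. Payload 4.7 kg.
Tool frame: the origin (TCP) lies between the finger pads; the fingertips stand 25 mm ahead of it and the grasp point (between the pads) lies 6 mm ahead of it; x points along the fingers, z is the direction in which the jaws open and shut, and the axes are right-handed (so a half turn about x gives the same grasp; the last joint's range is limited). The gripper opens to 85 mm and grips with 20 to 120 N. Pads are 22 mm wide; open, the fingers measure 114 mm over their backs; the gripper's body (76 mm by 85 mm) begins 54 mm behind the grasp point. The pads swing forward as they close: fully open they stand 13 mm farther back than shut.
Start: joints at [-1.226, 0.469, -0.049, 1.532, 0.024, 1.141, -0.082], TCP at [0.246, 0.628, 0.228] pointing down, gripper open.
Joint ranges: [-2.59, 2.59], [-0.33, 1.99], [-1.39, 1.29], [0.1, 2.45], [-1.04, 4.18], [0.21, 1.99], [-2.66, 2.66]. Speed limits (rad/s): [2.57, 2.57, 3.14, 3.14, 3.14, 3.14, 3.14].

INTERFACE

Orientations are given as a 3x3 rotation matrix whose columns are the frame's x, y, z axes.
In Python, from rig import * gives the robot as it stands. Calls block until the motion is done:
- movep(position, orientation): joint-space move of the TCP to a pose.
- move_l(position, attitude=None, feed=0.15, until_force=None): straight line of the TCP; attitude=None keeps the orientation; feed is the mean speed in m/s. With until_force (N) it stops when the force on the tool has changed by that much, and returns True; else False.
- move_joints(angles): joint-space move.
- command_gripper(opening, newtons=None): finger opening in m; newtons is the grip in N (None keeps the last); returns when the fingers have stopped.
- sleep(seconds).
- inverse_kinematics(position, orientation): joint angles nearest the present ones, or None.
- sense(): the state.
- camera(name): name is "scene" or "top"; returns (picture, depth): 420x560x3 uint8, red, green, blue; 420x560 float32, m along the optical axis (not along the pixel's ray), 0 where there is no reading.
- camera_params(name): a dict with "K" (3x3 intrinsics, pixels), "position" and "rotation" of the camera in the world. Camera axes: x right, y down, z forward; pixel columns grow to the right and rows downward; lengths in m; the calibration is good to about 2 mm. A picture is of the moment at which its call begins. camera_params takes no time and is no camera call.
A pose or a line that the arm cannot do raises Unreachable and nothing moves.
- finish_job(): hands the job in, once; it reports no verdict.
The state is a dict: "time_s": time; "joint_pos": joint angles; "qd": joint speeds; "joint_efforts": joint torques, N m; "position": TCP position; "tcp_rot": TCP orientation; "wrist_force": force on the tool from outside, world axes, zero at the start; "ft_torque": the same for the moment, N m; "finger_gap": finger opening in m.
Only numpy, scipy, OpenCV 4.12 (cv2) and the standard library are available. Lean on these libraries where they do the work, as an engineer would, in place of code of your own. Each camera call takes 0.05 s, during which the arm holds its last target. There are 200 camera calls.

TASK

Slide the shallow green culture plate into the free low slot of the plate hotel, and the deep golden one into its free tall slot. Push each plate gently home against the back stops, so that it drops behind the lips and lies flat on its ledges. Keep both plates level all the way, and leave the stored plates and the bottles and burner where they are.

Things in the scene. Friction and masses are not known exactly. Their poses are not given: they have to be found in the camera images.
- shallow_center (a point): Centre (half-way up) of the shallow culture plate: a flat lidded box, 120 long (x) x 58 wide (y) x 12 mm high (z), white skirt, clear lid, 8 green wells, 50 to 100 g. It starts level on a cooling block, its underside 30 mm above the bench. x points along the plate, roughly towards the hotel (to the robot's right and a little away from it); the end at -60 mm is the rear one. Either end may go in first.
- deep_center (a point): Centre (half-way up) of the deep culture plate: as the shallow one but 120 x 58 x 24 mm, 8 golden wells, 90 to 185 g, underside 30 mm above the bench. It stands on the other cooling block. Which plate is the nearer to the robot varies.
- block_a: Blue cooling block under the shallow plate, fixed, 84 long (x) x 40 wide (y) x 30 mm high, origin at the centre of its underside. The plate overhangs it by about 18 mm at each end and 9 mm at each side.
- block_b: Grey cooling block under the deep plate; same size and overhang as block_a.
- slot_shallow (a point): Where the centre of the shallow plate lies when home in its free slot, the second from below. x points level into the slot, z up. The ledge tops are 6 mm below this point, the underside of the ledges above is 23 mm over the ledge tops (19 mm over the lips).
- slot_deep (a point): Where the centre of the deep plate lies when home in its free slot, the fourth from below. x into the slot, z up. The ledge tops are 12 mm below this point, the underside of the ledges above is 35 mm over the ledge tops (31 mm over the lips).
- mouth (a point): Mid-point of the front edge of the hotel's lowest ledges, 64.5 mm before the slot points; x points in. At every slot both ledges begin in this plane with a yellow lip 4 mm high, 3 mm thick. The walls stand 63 mm apart; flared strips widen them to 74 mm over the first 12 mm. Nothing stands within 120 mm before the mouth, and it is open between the ledges (43 mm wide) from bottom to top.
- stops (a point): Point between the hotel's two rubber back stops, on their front faces, 61.5 mm behind the slot points, at the height of the lowest ledges. They give about 3 N per mm and spring back. A plate slid 75 mm or more past the mouth stays there when let go, resting on the lips (its rear end up to 4 mm high); it slides on with about 1 N and drops behind the lips when it reaches the stops.
- hotel: The plate hotel: an open-fronted aluminium rack fixed to the bench, its mouth to the robot's left, with five slots, ledges 10 mm wide at both sides of each, tops 30, 56, 82, 108 and 146 mm above the bench. 110 mm wide at the base, 71 mm above, 188 mm high, black carrying bar on top up to 219 mm. Origin at the centre of its underside, straight below both slot points; x points in from the mouth.
- stored0_center (a point): Centre of the stored shallow plate (red) in the lowest slot; 120 x 58 x 12 mm.
- stored1_center (a point): Centre of the stored shallow plate (green) in the third slot; 120 x 58 x 12 mm.
- stored2_center (a point): Centre of the stored deep plate (red) in the top slot; 120 x 58 x 24 mm.
- burner: Squat glass spirit burner with black stopper, 84 mm across, 76 mm high; origin at its foot.
- bottle0: Small white reagent bottle, 42 mm across, 88 mm high; origin at its foot.
- bottle1: Small white reagent bottle, 42 mm across, 88 mm high; origin at its foot.
- bottle2: Small amber reagent bottle, 42 mm across, 88 mm high; origin at its foot.
- bottle3: Small white reagent bottle, 42 mm across, 88 mm high; origin at its foot.
Things that resemble listed ones, but are neither listed nor needed, are in the scene too. What is shaped like the part that bears shallow_center but blue or turquoise is not meant.

How it is judged:
At the end, for the whole second after the job is handed in: Each plate lies home in its own slot: centre within 3.5 mm along the slot, 4.5 mm across and 2.5 mm in height of the slot's point, flat to 1 degree (dropped behind the lips), lengthways in the slot, and stays there (x of shallow_center in the frame of slot_shallow between -0.0035 and 0.0035 m and y of shallow_center in the frame of slot_shallow between -0.0045 and 0.0045 m and z of shallow_center in the frame of slot_shallow between -0.0025 and 0.0025 m and angle between each of shallow_center, deep_center's own z axis and vertical below 0.018 rad and angle between the x axis of shallow_center and the x axis of slot_shallow, either way round below 0.08 rad and x of deep_center in the frame of slot_deep between -0.0035 and 0.0035 m and y of deep_center in the frame of slot_deep between -0.0045 and 0.0045 m and z of deep_center in the frame of slot_deep between -0.0025 and 0.0025 m and angle between the x axis of deep_center and the x axis of slot_deep, either way round below 0.08 rad); the robot touches nothing.
It fails at once if a culture plate is tilted by more than 20 degrees (angle between any of shallow_center, deep_center's own z axis and vertical above 0.35 rad).
It fails at once if a plate is pressed against the hotel with more than 35 N (contact force between any of shallow, deep and hotel above 35 N).
It fails at once if a stored plate is moved by more than 10 mm (distance of any of stored0_center, stored1_center, stored2_center from where it was at the start of the episode above 0.01 m).
It fails at once if a bottle or the burner is moved by more than 20 mm (distance of any of bottle0, bottle1, bottle2, bottle3, burner from where it was at the start of the episode above 0.02 m).
It also fails if it takes over 70 s, if anything falls off the work surface, if the arm or the gripper's body presses on something with over 40 N, if the wrist force passes 120 N, or if a joint passes its speed limit or range.

## Working session

There is one attempt and no reset: what is moved stays moved. The work goes in short steps, each a Python script; the robot and the scene stay as the last script left them, time stands still between calls to the robot, and variables do not carry over. Pictures are saved under pics/ and viewed, about 8 in all and at most 12, crops included, and the job is handed in when it is done.

```bash
mkdir -p pics; ls; python3 - <<'E'
from rig import *
import cv2,numpy as np
for n in("scene","top"):
    p,d=camera(n); c=camera_params(n)
    np.savez(f"pics/{n}0.npz",p=p,d=d,**c)
    cv2.imwrite(f"pics/{n}0.png",p[:,:,::-1]); print(n,c)
print(sense())
E
```

```text
pics
scene {'K': array([[432.65029798,   0.        , 280.6803764 ],
       [  0.        , 432.65029798, 212.12799807],
       [  0.        ,   0.        ,   1.        ]]), 'position': array([1.04997974, 0.52597436, 1.13632127]), 'rotation': array([[-0.66765322,  0.61617692, -0.41780998],
       [ 0.74434582,  0.54215272, -0.38989707],
       [-0.01372876, -0.57131115, -0.82061872]])}
top {'K': array([[399.04179095,   0.        , 284.88557576],
       [  0.        , 399.04179095, 204.0924684 ],
       [  0.        ,   0.        ,   1.        ]]), 'position': array([0.4287905 , 0.01129046, 1.15893606]), 'rotation': array([[-0.00621532, -0.99313462,  0.11681176],
       [-0.99941318,  0.01010422,  0.03272934],
       [-0.03368494, -0.11653979, -0.99261463]])}
{'time_s': 0.1, 'joint_pos': array([-1.22588842,  0.46937563, -0.04861872,  1.53357402,  0.02412856,
        1.14102249, -0.08225824]), 'qd': array([-6.49436005e-05,  8.01837116e-04,  1.25765566e-03, -1.79276657e-03,
       -1.72760698e-04,  3.31380067e-06, -2.08248561e-03]), 'joint_efforts': array([ 2.52059021e-03, -5.11522865e+01, -4.65605047e-02, -2.38391215e+01,
        1.07464529e-02,  4.37247872e-03, -4.87996758e-06]), 'position': array([0.24627053, 0.62789323, 0.22695665]), 'tcp_rot': array([[-5.80718940e-04, -9.30981551e-01,  3.65065767e-01],
       [-1.69602093e-03,  3.65066221e-01,  9.30980010e-01],
       [-9.99998393e-01, -7.85214574e-05, -1.79096506e-03]]), 'wrist_force': array([ 0.26063151, -0.45519716,  0.30755427]), 'ft_torque': array([ 0.02084856,  0.00725056, -0.00827746]), 'finger_gap': 0.08522897283946831}
```

View pics/scene0.png

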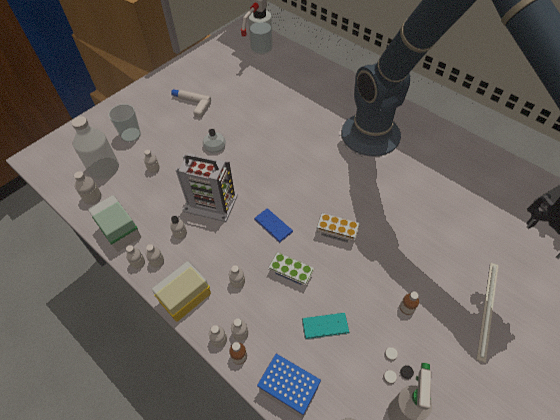

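View pics/top0.png

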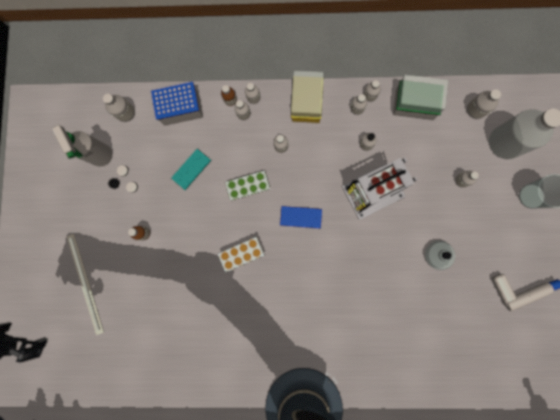

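Candidates in the top view for the shallow plate: green-well plate (248,185), turquoise plate (191,169), blue plate (301,217), and the stored green plate in the hotel (~355,195). For the deep plate: golden wells (241,254) and the yellow box (307,96). By the description I choose (248,185) and (241,254). I'll check these in a close crop.

```bash
python3 - <<'E'
import cv2,numpy as np
t=np.load('pics/top0.npz');s=np.load('pics/scene0.npz')
def crop(p,x,y,w,h): return cv2.resize(p[y:y+h,x:x+w,::-1],(400,300),interpolation=cv2.INTER_CUBIC)
a=np.hstack([crop(t['p'],200,160,160,120),crop(t['p'],330,140,100,75)])
b=np.hstack([crop(s['p'],250,195,120,90),crop(s['p'],160,145,100,75)])
cv2.imwrite('pics/crop1.png',np.vstack([a,b]))
hsv=cv2.cvtColor(t['p'],cv2.COLOR_RGB2HSV)
for n,(x,y) in dict(green=(248,185),gold=(241,254)).items():
    print(n,hsv[y-12:y+13:4,x-16:x+17:4].reshape(-1,3)[::5].tolist())
# point cloud of hotel
for nm,c in (('top',t),('scene',s)):
    v,u=np.mgrid[:420,:560]; d=c['d']; K=c['K']
    P=np.stack([(u-K[0,2])/K[0,0]*d,(v-K[1,2])/K[1,1]*d,d],-1)@c['rotation'].T+c['position']
    m=(d>0)&(P[...,2]>.1)&(P[...,0]>.3)&(P[...,0]<.7)&(P[...,1]<0)&(P[...,1]>-.4)
    h,e=np.histogram(P[m][:,2],np.arange(.1,.25,.01));print(nm,h)
    for lo,hi in((.18,.196),(.16,.175),(.205,.225)):
        q=P[m&(P[...,2]>lo)&(P[...,2]<hi)]
        if len(q)>5: print(lo,len(q),q.mean(0),cv2.minAreaRect(q[:,:2].astype(np.float32)*1000))
    for x,y in ((248,185),(241,254)) if nm=='top' else ((291,268),(338,226)): print(P[y,x])
E
```

```text
green [[9, 23, 155], [24, 20, 129], [18, 22, 118], [44, 52, 148], [45, 156, 111], [40, 39, 156], [42, 31, 167], [45, 144, 115], [41, 30, 169], [45, 143, 114], [40, 36, 150], [42, 58, 140], [10, 25, 152]]
gold [[9, 23, 156], [27, 14, 164], [7, 23, 99], [19, 54, 175], [18, 173, 155], [18, 62, 173], [18, 60, 173], [17, 168, 159], [19, 57, 175], [19, 62, 173], [30, 13, 176], [18, 174, 154], [10, 25, 153]]
top [ 19  18   9   8  82  77 337 275 575  98   8 133  25   0]
0.18 671 [ 0.5970246  -0.20339857  0.1873421 ] ((596.3536376953125, -204.04605102539062), (76.59332275390625, 140.13482666015625), 25.25166893005371)
0.16 597 [ 0.59587227 -0.19923054  0.16956742] ((596.2469482421875, -203.09925842285156), (72.34929656982422, 139.92239379882812), 25.15904426574707)
0.205 162 [ 0.59565856 -0.20001614  0.21758278] ((596.729248046875, -200.8254852294922), (9.928865432739258, 93.4517822265625), 26.116430282592773)
[0.61677613 0.1533619  0.03728819]
[0.42138835 0.16993458 0.05267804]
scene [135  66  60  46 112 123 288 241 374  36  17 100  12   0]
0.18 404 [ 0.60049535 -0.19850734  0.18638705] ((597.8162841796875, -206.7925262451172), (75.7059097290039, 142.00888061523438), 26.03461265563965)
0.16 464 [ 0.59784962 -0.19893977  0.16884715] ((598.0836791992188, -206.52322387695312), (78.44686889648438, 142.2373809814453), 26.147554397583008)
0.205 117 [ 0.59832609 -0.20290754  0.21618067] ((598.3765869140625, -204.62240600585938), (10.648764610290527, 94.13230895996094), 26.165788650512695)
[0.6164383  0.15612774 0.04106061]
[0.4241187  0.17362001 0.05474284]
```

View pics/crop1.png

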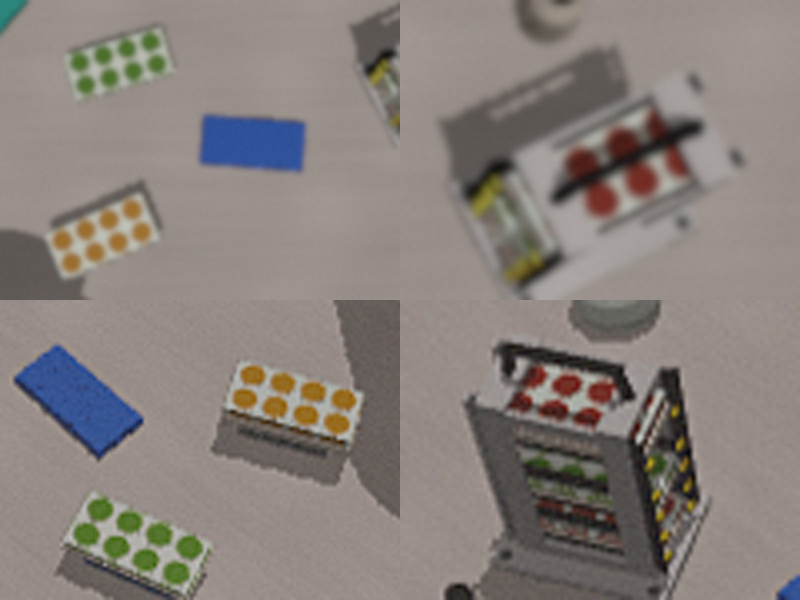

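Crop: the upper left panel shows the real green plate (top view 248,185) and the golden one (241,254). The blue plate (301,217) is a decoy. The hotel mouth, with yellow lips, faces the plates. Next I'll measure precisely with the colour masks.

```bash
cat > h.py <<'E'
import cv2,numpy as np
def cast(c,uv,z):
    uv=np.atleast_2d(uv).astype(float)
    r=np.c_[uv,np.ones(len(uv))]@np.linalg.inv(c['K']).T@c['rotation'].T
    return c['position']+r*((z-c['position'][2])/r[:,2])[:,None]
def blobs(p,h0,h1,smin,roi,amin=8):
    """centroids of colour blobs; roi x0,y0,x1,y1"""
    x0,y0,x1,y1=roi
    m=cv2.inRange(cv2.cvtColor(p,cv2.COLOR_RGB2HSV),(h0,smin,40),(h1,255,255))
    k=np.zeros_like(m);k[y0:y1,x0:x1]=m[y0:y1,x0:x1]
    n,_,st,ce=cv2.connectedComponentsWithStats(k)
    i=[j for j in range(1,n) if st[j,4]>=amin]
    return ce[i],st[i,4]
def frame(X):
    """centre and yaw (deg, pointing to -y) of a set of points"""
    c=X.mean(0);d=np.linalg.svd((X-c)[:,:2])[2][0]
    if d[1]>0:d=-d
    return c,np.degrees(np.arctan2(d[1],d[0]))
E
python3 - <<'E'
from h import *
for nm,rg,ro,rh in(('top',(218,165,275,205),(212,232,270,275),(335,155,425,225)),('scene',(265,250,318,288),(312,210,362,245),(170,145,245,225))):
    c=np.load(f'pics/{nm}0.npz')
    for n,h,r,z in(('green',(33,60),rg,.041),('gold',(12,24),ro,.053)):
        b,a=blobs(c['p'],*h,100,r); X=cast(c,b,z); f=frame(X); print(nm,n,len(b),f[0].round(4),f[1].round(2))
    b,a=blobs(c['p'],22,34,110,rh,3); print('lips',b.round(1).tolist(),a.tolist())
    for zz in(.148,):print(cast(c,b,zz).round(4).tolist())
E
```

```text
top green 8 [0.6167 0.1563 0.041 ] -74.06
top gold 8 [0.4215 0.1719 0.053 ] -66.5
lips [[351.1, 187.5], [361.0, 206.6]] [43, 36]
[[0.5886, -0.1246, 0.148], [0.5395, -0.1484, 0.148]]
scene green 8 [0.6136 0.1532 0.041 ] -74.27
scene gold 8 [0.4189 0.169  0.053 ] -67.96
lips [[228.5, 172.5], [229.5, 180.5], [222.1, 185.6], [230.6, 186.2], [231.8, 190.8], [223.2, 193.8], [232.4, 195.8], [224.5, 198.5], [225.5, 203.5], [226.5, 208.5]] [4, 6, 9, 5, 5, 4, 5, 4, 4, 4]
[[0.5424, -0.1564, 0.148], [0.5618, -0.1322, 0.148], [0.5893, -0.1348, 0.148], [0.5746, -0.1145, 0.148], [0.5842, -0.0997, 0.148], [0.6079, -0.1106, 0.148], [0.5957, -0.0855, 0.148], [0.6174, -0.0956, 0.148], [0.6278, -0.0807, 0.148], [0.638, -0.066, 0.148]]
```

```bash
cat >> h.py <<'E'
HY=-64.3
U=np.array([np.cos(np.radians(HY)),np.sin(np.radians(HY)),0]);N=np.array([-U[1],U[0],0]);Z=np.array([0,0,1.])
SLOT=.443*U+.4483*N          # slot points (z=0)
def att(yaw,tilt,sg):
    a,t=np.radians([yaw,tilt]);d=np.array([np.cos(a),np.sin(a),0])
    x=np.sin(t)*d-np.cos(t)*Z; z=sg*np.array([-d[1],d[0],0])
    return np.c_[x,np.cross(z,x),z]
def tcp(point,R,ahead=.006): return np.asarray(point)-ahead*R[:,0]
PL=dict(green=dict(c=np.array([.6152,.1548,.036]),yaw=-74.2,zs=.062,h=.012),
        gold=dict(c=np.array([.4202,.1705,.042]),yaw=-67.2,zs=.120,h=.024))
def dirv(y): a=np.radians(y);return np.array([np.cos(a),np.sin(a),0])
E
python3 - <<'E'
from rig import *
from h import *
for n,p in PL.items():
  for tilt in(30,38):
   for sg in(1,-1):
    R=att(p['yaw'],tilt,sg);Rh=att(HY,tilt,sg)
    g=p['c']-.045*dirv(p['yaw'])
    pts=[(g+[0,0,.15],R),(g,R),(SLOT-.225*U+[0,0,p['zs']+.15],Rh),(SLOT-.225*U+[0,0,p['zs']+.0075],Rh),(SLOT-.085*U+[0,0,p['zs']+.0075],Rh),(SLOT-.06*U+[0,0,p['zs']],Rh)]
    out=[]
    for q,r in pts:
        j=inverse_kinematics(tcp(q,r),r); out.append(None if j is None else np.round(j,1).tolist())
    print(n,tilt,sg,*out,sep='\n  ')
E
```

```text
green
  30
  1
  [-0.9, 0.5, 0.4, 1.7, 0.3, 1.1, -0.4]
  [-0.9, 0.7, 0.4, 1.8, 0.3, 0.9, -0.5]
  [-0.8, 0.2, 0.5, 2.1, 0.6, 0.9, -0.3]
  [-0.8, 0.4, 0.5, 2.2, 0.6, 0.6, -0.5]
  [-0.6, 0.5, 0.6, 2.2, 0.6, 0.4, -0.2]
  [-0.5, 0.5, 0.6, 2.1, 0.6, 0.4, -0.1]
green
  30
  -1
  [-0.4, 0.5, -0.3, 1.6, 0.7, 1.3, 2.4]
  [-0.5, 0.7, -0.2, 1.7, 0.7, 1.1, 2.3]
  [0.6, 0.4, -1.2, 2.1, 0.9, 1.2, 2.5]
  [-0.3, 0.4, -0.1, 2.2, 0.9, 0.7, 2.4]
  [-0.1, 0.4, -0.0, 2.1, 1.0, 0.6, 2.6]
  [-0.8, 0.8, 1.1, 2.2, -0.6, 0.4, -2.1]
green
  38
  1
  [-1.0, 0.6, 0.5, 1.7, 0.4, 1.2, -0.5]
  [-1.0, 0.8, 0.5, 1.7, 0.4, 0.9, -0.6]
  [-0.9, 0.2, 0.5, 2.2, 0.7, 0.9, -0.5]
  [-0.9, 0.5, 0.5, 2.3, 0.8, 0.6, -0.7]
  [-0.7, 0.6, 0.6, 2.2, 0.9, 0.4, -0.5]
  [-0.6, 0.6, 0.6, 2.2, 0.9, 0.4, -0.5]
green
  38
  -1
  [-0.5, 0.6, -0.3, 1.6, 0.8, 1.4, 2.4]
  [-0.5, 0.8, -0.2, 1.7, 0.8, 1.2, 2.2]
  [-0.3, 0.2, -0.2, 2.1, 0.8, 1.1, 2.6]
  [-0.4, 0.5, -0.1, 2.2, 1.1, 0.9, 2.2]
  [-0.2, 0.5, -0.0, 2.2, 1.2, 0.7, 2.4]
  [-0.2, 0.5, 0.0, 2.2, 1.2, 0.7, 2.4]
gold
  30
  1
  [-1.2, 0.3, 0.4, 2.1, 0.4, 1.1, -0.7]
  [-1.2, 0.5, 0.4, 2.2, 0
[... 205 characters left out ...]
.4, 2.0, 0.6, 1.2, 2.3]
  [-0.6, 0.5, -0.3, 2.1, 0.7, 1.0, 2.0]
  None
  [-0.3, 0.3, -0.2, 2.2, 0.8, 0.8, 2.6]
  [-0.9, 0.6, 1.1, 2.1, -0.2, 0.5, -2.5]
  [-0.9, 0.6, 1.1, 2.1, -0.3, 0.4, -2.4]
gold
  38
  1
  [-1.3, 0.3, 0.4, 2.0, 0.5, 1.2, -0.8]
  [-1.3, 0.6, 0.4, 2.1, 0.5, 0.9, -0.9]
  [-0.9, 0.1, 0.5, 2.1, 0.7, 1.1, -0.4]
  [-0.9, 0.4, 0.5, 2.2, 0.8, 0.7, -0.6]
  [-0.7, 0.4, 0.6, 2.2, 0.8, 0.6, -0.4]
  [-0.6, 0.5, 0.6, 2.2, 0.8, 0.5, -0.4]
gold
  38
  -1
  [-0.6, 0.3, -0.4, 2.0, 0.7, 1.3, 2.2]
  [-0.7, 0.6, -0.3, 2.1, 0.8, 1.1, 1.9]
  [0.5, 0.3, -1.2, 2.0, 1.0, 1.3, 2.5]
  [-0.3, 0.3, -0.2, 2.2, 1.0, 0.9, 2.4]
  [-0.2, 0.4, -0.0, 2.1, 1.1, 0.8, 2.5]
  [-0.1, 0.4, -0.0, 2.1, 1.1, 0.7, 2.6]
```

```bash
cat >> h.py <<'E'
TILT=35
def snap(camera,camera_params,name,tag,roi=None,out=None):
    p,d=camera(name);c=camera_params(name);np.savez(f"pics/{name}{tag}.npz",p=p,d=d,**c);return dict(c,p=p,d=d)
def grasp(rig,n):
    p=PL[n];R=att(p['yaw'],TILT,1);g=p['c']-.045*dirv(p['yaw'])
    rig.command_gripper(.085)
    rig.movep(tcp(g+[0,0,.12],R),R); rig.move_l(tcp(g+[0,0,.0],R),feed=.12,until_force=8)
    print('down',rig.sense()['position']-tcp(g,R),rig.sense()['time_s'])
    rig.command_gripper(.04,50); print('gap',rig.sense()['finger_gap'])
    rig.move_l(tcp(g+[0,0,.15],R),feed=.12)
    Rh=att(HY,TILT,1)
    q=SLOT+[0,0,p['zs']+.0075]-.235*U
    rig.movep(tcp(q+[0,0,.10],Rh),Rh); rig.move_l(tcp(q,Rh),feed=.12)
    s=rig.sense(); print('gap',s['finger_gap'],s['wrist_force'],s['time_s'],s['position']-tcp(q,Rh))
E
python3 - <<'E'
import rig
from h import *
grasp(rig,'green')
ims=[snap(rig.camera,rig.camera_params,n,'1') for n in('top','scene')]
t,s=[i['p'][:,:,::-1] for i in ims]
cr=lambda p,x,y:cv2.resize(p[y:y+150,x:x+200],(800,600))[::1]
cv2.imwrite('pics/g1.png',np.hstack([cv2.resize(t[110:260,240:440],(400,300)),cv2.resize(s[140:290,170:370],(400,300))]))
E
```

```text
down [0.00061395 0.00015982 0.0008278 ] 3.4417
gap 0.040093873111663
gap 0.03982654842460888 [ 0.53390316 -0.7252266  -0.14505787] 7.225 [0.00054199 0.00023352 0.00035493]
```

View pics/g1.png

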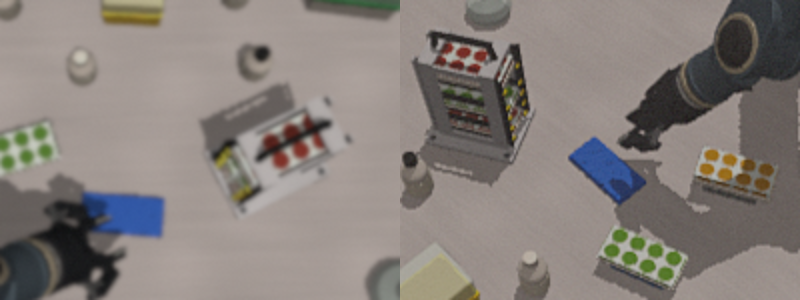

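The fingers closed on nothing: both plates still sit on their blocks. I'll check whether the green plate moved and where the fingers really are.

```bash
python3 - <<'E'
import rig
from h import *
s=rig.sense();R=s['tcp_rot'];print(s['position'],'\n',R.round(3))
out=[]
for nm,rg in(('top',(218,165,275,205)),('scene',(265,250,318,288))):
    c=np.load(f'pics/{nm}1.npz')
    b,a=blobs(c['p'],33,60,100,rg);f=frame(cast(c,b,.041));print(nm,len(b),f)
    im=c['p'][:,:,::-1].copy()
    im=cv2.resize(im,None,fx=4,fy=4,interpolation=cv2.INTER_CUBIC)
    for a,col in((0,(0,0,255)),(.006,(0,255,255)),(.025,(0,255,0))):
        q=c['K']@c['rotation'].T@(s['position']+a*R[:,0]-c['position']);q=q[:2]/q[2]
        if a==0:ctr=(q*4).astype(int)
        cv2.circle(im,tuple(int(v) for v in q*4+2),3,col,-1)
    out.append(im[max(ctr[1]-200,0):ctr[1]+200,max(ctr[0]-200,0):ctr[0]+200])
cv2.imwrite('pics/g1b.png',np.hstack(out))
E
```

```text
[0.49315985 0.01035863 0.07497558] 
 [[ 0.25  -0.355  0.901]
 [-0.516  0.739  0.434]
 [-0.819 -0.573  0.002]]
top 8 (array([0.61666422, 0.15632092, 0.041     ]), np.float64(-73.77933805555023))
scene 8 (array([0.61354798, 0.15333787, 0.041     ]), np.float64(-74.35915325867504))
```

View pics/g1b.png

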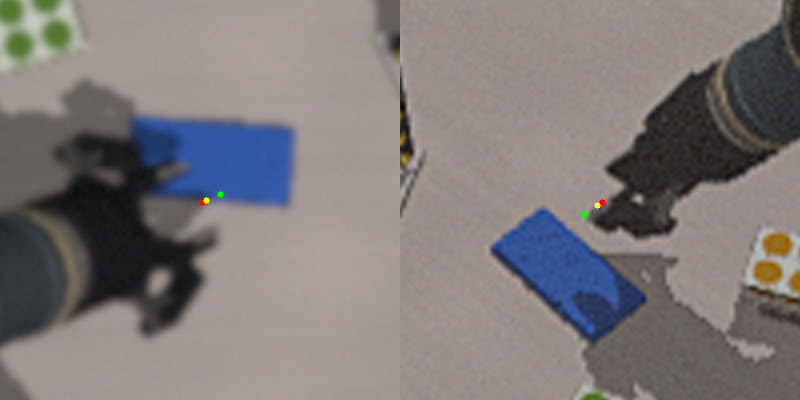

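```bash
python3 - <<'E'
import rig
from h import *
s=rig.sense();R=s['tcp_rot']
for nm in('top','scene'):
    c=rig.camera_params(nm);p,d=rig.camera(nm)
    v,u=np.mgrid[:420,:560];K=c['K']
    P=(np.stack([(u-K[0,2])/K[0,0]*d,(v-K[1,2])/K[1,1]*d,d],-1)@c['rotation'].T+c['position'])
    m=(d>0)&(P[...,2]>.03)&(np.linalg.norm(P-s['position'],axis=-1)<.12)
    T=(P[m]-s['position'])@R
    T=T[np.argsort(-T[:,0])]
    print(nm,len(T));print((T[:26]*1000).round().astype(int).tolist())
E
```

```text
top 593
[[-10, -8, -25], [-11, -7, 27], [-11, -9, 23], [-11, -6, -24], [-12, 14, 21], [-12, 7, 21], [-13, -1, 21], [-13, -9, -21], [-14, -3, 29], [-14, -8, 24], [-14, -5, 31], [-15, -7, 22], [-16, -8, 27], [-16, -5, -31], [-16, -4, -27], [-17, -7, 25], [-17, -4, 32], [-18, -9, -20], [-18, -8, -23], [-19, -7, -25], [-19, -4, -30], [-20, -5, 30], [-21, -9, -19], [-22, -5, -26], [-22, -9, 22], [-22, -5, 33]]
scene 378
[[-5, 2, -21], [-6, 9, -21], [-7, -5, 26], [-7, 5, -22], [-8, 0, -23], [-8, -8, -25], [-9, -3, -20], [-9, -8, -21], [-9, -10, 27], [-10, -10, 20], [-11, 6, -21], [-11, -8, 26], [-12, 1, -22], [-12, 4, 30], [-13, -6, -20], [-13, 8, -21], [-14, -8, -22], [-14, -4, -21], [-14, -6, 27], [-15, -4, 33], [-16, -13, -22], [-16, -10, 18], [-16, -2, 32], [-16, 5, 31], [-17, -6, -22], [-17, -2, -21]]
```

Both views agree. At gap 40 mm the fingertips end about 7 mm *behind* the reported TCP, not 25 mm ahead, so the fingers passed above the plate. I'll measure the real tip position at several openings.

```bash
python3 - <<'E'
import rig
from h import *
for g in(0.0,.06,.085):
    rig.command_gripper(g)
    s=rig.sense();R=s['tcp_rot'];print('gap',s['finger_gap'],s['time_s'])
    for nm in('top','scene'):
        c=rig.camera_params(nm);p,d=rig.camera(nm)
        v,u=np.mgrid[:420,:560];K=c['K']
        P=(np.stack([(u-K[0,2])/K[0,0]*d,(v-K[1,2])/K[1,1]*d,d],-1)@c['rotation'].T+c['position'])
        m=(d>0)&(P[...,2]>.03)&(np.linalg.norm(P-s['position'],axis=-1)<.13)
        T=(P[m]-s['position'])@R*1000
        x=np.sort(T[:,0])[::-1];f=T[T[:,0]>x[0]-12]
        print(nm,x[[0,3,6,10,20]].round(),'z',np.percentile(f[:,2],[3,97]).round(),'y',np.percentile(f[:,1],[3,97]).round(),'width by x',[(k,(np.ptp(T[(T[:,0]<k)&(T[:,0]>k-10)][:,2])).round()) for k in range(0,-100,-10) if ((T[:,0]<k)&(T[:,0]>k-10)).sum()>2])
E
```

```text
gap -0.00016921699692618424 7.8917
top [-10. -13. -15. -17. -21.] z [-12.  12.] y [-10.  -3.] width by x [(-10, np.float64(24.0)), (-20, np.float64(27.0)), (-30, np.float64(24.0)), (-40, np.float64(33.0)), (-50, np.float64(66.0)), (-60, np.float64(83.0)), (-70, np.float64(97.0)), (-80, np.float64(113.0)), (-90, np.float64(122.0))]
scene [ -6. -12. -13. -16. -20.] z [-6. 15.] y [-11.   4.] width by x [(-10, np.float64(23.0)), (-20, np.float64(22.0)), (-30, np.float64(34.0)), (-40, np.float64(57.0)), (-50, np.float64(69.0)), (-60, np.float64(83.0)), (-70, np.float64(93.0)), (-80, np.float64(111.0)), (-90, np.float64(123.0))]
gap 0.0599668096144226 8.5917
top [-13. -16. -17. -19. -23.] z [-42.  43.] y [-10.   7.] width by x [(-10, np.float64(84.0)), (-20, np.float64(87.0)), (-30, np.float64(86.0)), (-40, np.float64(87.0)), (-50, np.float64(118.0)), (-60, np.float64(122.0)), (-70, np.float64(125.0)), (-80, np.float64(128.0)), (-90, np.float64(131.0))]
scene [ -7. -10. -14. -15. -19.] z [-33.  41.] y [-11.  10.] width by x [(0, np.float64(66.0)), (-10, np.float64(77.0)), (-20, np.float64(83.0)), (-30, np.float64(81.0)), (-40, np.float64(78.0)), (-50, np.float64(121.0)), (-60, np.float64(126.0)), (-70, np.float64(128.0)), (-80, np.float64(131.0)), (-90, np.float64(135.0))]
gap 0.08470892590726574 9.0667
top [-21. -25. -26. -28. -33.] z [-52.  55.] y [-10.   5.] width by x [(-20, np.float64(109.0)), (-30, np.float64(111.0)), (-40, np.float64(111.0)), (-50, np.float64(122.0)), (-60, np.float64(146.0)), (-70, np.float64(146.0)), (-80, np.float64(144.0)), (-90, np.float64(141.0))]
scene [-15. -18. -20. -22. -25.] z [-48.  53.] y [-11.  11.] width by x [(-10, np.float64(91.0)), (-20, np.float64(105.0)), (-30, np.float64(104.0)), (-40, np.float64(105.0)), (-50, np.float64(102.0)), (-60, np.float64(141.0)), (-70, np.float64(147.0)), (-80, np.float64(145.0)), (-90, np.float64(143.0))]
```

The tool is really about 31 mm shorter along its own axis than stated, with no sideways error. I'll use the measured grasp point, 25 mm behind the reported TCP, and retry.

```bash
sed -i 's/ahead=.006/ahead=-.025/' h.py; python3 - <<'E'
import rig
from h import *
rig.move_l(rig.sense()['position']+[0,0,.12],feed=.2)
grasp(rig,'green')
ims=[snap(rig.camera,rig.camera_params,n,'2') for n in('top','scene')]
t,s=[i['p'][:,:,::-1] for i in ims]
cv2.imwrite('pics/g2.png',np.hstack([cv2.resize(t[110:260,240:440],(400,300)),cv2.resize(s[140:290,170:370],(400,300))]))
E
```

```text
down [0.00063552 0.00014021 0.00083106] 12.1583
gap 0.05694826270335832
gap 0.05742316091157957 [-0.07861239  1.02814287 -0.65458571] 15.7917 [0.00056854 0.00022604 0.00036887]
```

View pics/g2.png

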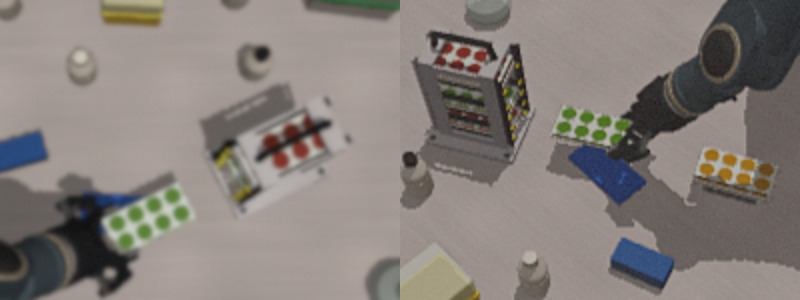

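The plate is held level, with its front end pointing at the mouth. Next I'll compare the held plate with the hotel in each camera, sideways and in yaw, height and tilt.

```bash
cat >> h.py <<'E'
def held(c,h,roi,zw,smin=100):
    """plate wells: along U, along N (mm), yaw; plane fit of depth inside wells' hull: height and slopes along U,N"""
    b,a=blobs(c['p'],*h,smin,roi);X=cast(c,b,zw);f,y=frame(X)
    m=np.zeros((420,560),np.uint8);cv2.fillConvexPoly(m,cv2.convexHull(b.astype(np.int32)),1)
    v,u=np.nonzero(m*(c['d']>0));d=c['d'][v,u];K=c['K']
    P=np.c_[(u-K[0,2])/K[0,0]*d,(v-K[1,2])/K[1,1]*d,d]@c['rotation'].T+c['position']
    A=np.c_[P@U-P.mean(0)@U,P@N-P.mean(0)@N,np.ones(len(P))];k=np.linalg.lstsq(A,P[:,2],rcond=None)[0]
    return len(b),np.round([f@U*1000,f@N*1000,y],1),'z',(k[2]*1000).round(1),'slope deg',np.degrees(k[:2]).round(1)
E
python3 - <<'E'
from h import *
for nm,roi,roih in(('top',(285,195,340,245),(335,155,425,225)),('scene',(240,185,292,220),(170,145,245,225))):
    c=np.load(f'pics/{nm}2.npz')
    print(nm,held(c,(33,60),roi,.0745))
    b,a=blobs(c['p'],22,34,110,roih,3);X=cast(c,b,.148)
    # wall lateral midpoint from roof depth, rows across
    v,u=np.mgrid[:420,:560];d=c['d'];K=c['K']
    P=np.stack([(u-K[0,2])/K[0,0]*d,(v-K[1,2])/K[1,1]*d,d],-1)@c['rotation'].T+c['position']
    m=(P[...,2]>.18)&(P[...,2]<.196)&(abs(P[...,0]-.6)<.1)&(abs(P[...,1]+.2)<.1)
    q=P[m];r=cv2.minAreaRect(np.c_[q@U,q@N].astype(np.float32)*1000);print('roof along U,N',r)
    # red wells stored2
    b,a=blobs(c['p'],0,8,120,roih,6);X=cast(c,b,.168);print('red',np.c_[X@U,X@N].round(4).tolist(),a)
print(SLOT@U,SLOT@N)
E
```

```text
top (8, array([252.7, 450.6, -63.9]), 'z', np.float64(75.0), 'slope deg', array([-0.4, -0.4]))
roof along U,N ((442.7659912109375, 450.25238037109375), (140.15220642089844, 76.99842834472656), 0.4405073821544647)
red [[0.4777, 0.4624], [0.4534, 0.4632], [0.4777, 0.4407], [0.4252, 0.4633], [0.4534, 0.4401], [0.4254, 0.4399]] [15 34 17 33 40 40]
scene (8, array([254.1, 446.1, -63.4]), 'z', np.float64(74.9), 'slope deg', array([0.3, 2. ]))
roof along U,N ((444.7897033691406, 448.3335266113281), (143.69654846191406, 80.39053344726562), 0.06502920389175415)
red [[0.4804, 0.433], [0.4544, 0.4336], [0.4274, 0.4326], [0.4812, 0.4568], [0.4537, 0.4573], [0.4283, 0.4575], [0.4212, 0.5401]] [18 27 25 15 18 18  6]
0.443 0.4483
```

The held plate is on the slot axis: its lateral difference to the stored plate is +1.1 mm in one view and −1.0 mm in the other. Height is right, so I'll insert.

```bash
cat >> h.py <<'E'
def line(rig,point,R,**k): return rig.move_l(tcp(point,R),feed=k.pop('feed',.06),**k)
def at(u,z,lat=0.): return u*U+(.4483+lat)*N+[0,0,z]
def insert(rig,n,lat=0.,uend=.352):
    p=PL[n];R=att(HY,TILT,1)
    line(rig,at(.25,p['zs']+.0075,lat),R,feed=.08)
    hit=line(rig,at(uend,p['zs']+.0075,lat),R,feed=.05,until_force=7)
    s=rig.sense();print('insert hit',hit,'u',(s['position']@U+R[:,0]@U*-.025).round(4),s['wrist_force'].round(1),s['time_s'])
    return hit
def release(rig,n,lat=0.,uend=.352):
    p=PL[n];R=att(HY,TILT,1)
    hit=line(rig,at(uend,p['zs']+.0035,lat),R,feed=.02,until_force=3)
    s=rig.sense();print('lower',hit,s['position'][2]-.025*R[2,0]-p['zs'],s['wrist_force'].round(1))
    q=s['position']; rig.command_gripper(.070)
    rig.move_l(q-.06*U,feed=.1)
E
python3 - <<'E'
import rig
from h import *
if not insert(rig,'green'):
    release(rig,'green'); print(rig.sense()['finger_gap'],rig.sense()['time_s'])
ims=[snap(rig.camera,rig.camera_params,n,'3') for n in('top','scene')]
t,s=[i['p'][:,:,::-1] for i in ims]
cv2.imwrite('pics/g3.png',np.hstack([cv2.resize(t[150:240,280:400],(400,300)),cv2.resize(s[140:230,170:290],(400,300))]))
E
```

```text
insert hit False u 0.3517 [-0.2 -0.5 -0.9] 18.7583
lower True 0.004655348137799026 [-1.4  1.2  6.1]
0.06999257183198884 20.025
```

View pics/g3.png

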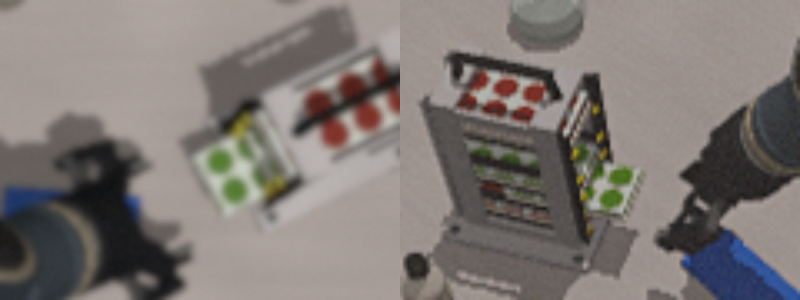

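Picture: the plate sticks out of the second slot at (610,190), resting on the lips. Now I'll push it home with the closed fingers.

```bash
cat >> h.py <<'E'
def push(rig,n,u0,dz=.0025,lat=0.,umax=.391,F=5.5):
    p=PL[n];R=att(HY,TILT,1);off=-.007*R[:,0]-.011*R[:,1]
    rig.command_gripper(0.)
    rig.move_l(at(u0,p['zs']+dz,lat)-off,R,feed=.1); rig.sleep(.1)
    b=rig.sense()['wrist_force']
    hit=rig.move_l(at(umax,p['zs']+dz,lat)-off,feed=.035,until_force=F)
    s=rig.sense();print('push',hit,'corner u',((s['position']+off)@U).round(4),(s['wrist_force']-b).round(1),s['time_s'])
    rig.move_l(s['position']-.06*U,feed=.12)
E
python3 - <<'E'
import rig
from h import *
push(rig,'green',.318)
ims=[snap(rig.camera,rig.camera_params,n,'4') for n in('top','scene')]
t,s=[i['p'][:,:,::-1] for i in ims]
cv2.imwrite('pics/g4.png',np.hstack([cv2.resize(t[150:240,280:400],(400,300)),cv2.resize(s[140:230,170:290],(400,300))]))
E
```

```text
push True corner u 0.3827 [-0.  -0.1  0.7] 22.7917
```

View pics/g4.png

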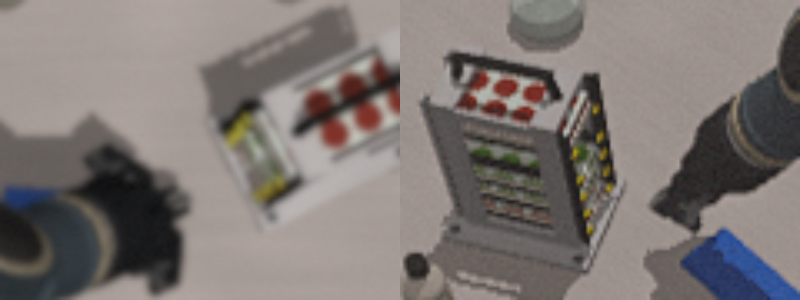

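The green plate is in, and the push stopped against the stops at 0.383, as predicted. Now the golden plate.

```bash
python3 - <<'E'
import rig
from h import *
rig.move_l(rig.sense()['position']+[0,0,.12],feed=.2)
grasp(rig,'gold')
for nm in('top','scene'):
    c=snap(rig.camera,rig.camera_params,nm,'5')
    q=c['K']@c['rotation'].T@(at(.253,.138)-c['position']);u,v=(q[:2]/q[2]).astype(int)
    try: print(nm,held(c,(12,24),(u-30,v-27,u+30,v+27),.1385))
    except Exception as e: print(nm,e)
t,s=[np.load(f'pics/{n}5.npz')['p'][:,:,::-1] for n in('top','scene')]
cv2.imwrite('pics/g5.png',np.hstack([cv2.resize(t[130:250,270:430],(400,300)),cv2.resize(s[120:240,170:330],(400,300))]))
E
```

```text
down [0.00035722 0.00019416 0.0004486 ] 27.45
gap 0.056972217871034084
gap 0.05744675260520696 [-0.14380441 -0.14385724 -2.38824416] 31.1083 [0.00046405 0.00039933 0.0003795 ]
top (8, array([252.6, 450.6, -63.9]), 'z', np.float64(139.2), 'slope deg', array([ 0.2, -0.3]))
scene (11, array([257.4, 455.4, -56.3]), 'z', np.float64(138.6), 'slope deg', array([-0.2, -0.6]))
```

View pics/g5.png

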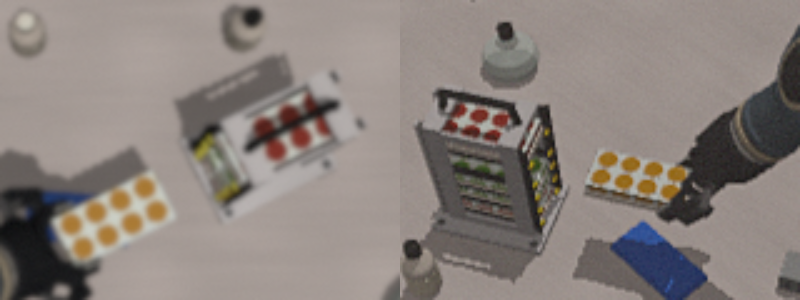

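The golden plate is held level with the same offset as the green one. The scene figure was polluted by the yellow lips. I'll insert, release and push.

```bash
python3 - <<'E'
import rig
from h import *
if not insert(rig,'gold'):
    release(rig,'gold'); push(rig,'gold',.318)
    rig.move_l(rig.sense()['position']-.1*U,feed=.2)
for nm in('top','scene'): snap(rig.camera,rig.camera_params,nm,'6')
t,s=[np.load(f'pics/{n}6.npz')['p'][:,:,::-1] for n in('top','scene')]
cv2.imwrite('pics/g6.png',np.hstack([cv2.resize(t[150:225,330:430],(400,300),interpolation=cv2.INTER_CUBIC),cv2.resize(s[145:220,170:270],(400,300),interpolation=cv2.INTER_CUBIC)]))
E
```

```text
insert hit False u 0.3518 [ 0.2 -0.4 -1.1] 34.075
lower True 0.004504575109938541 [-2.6  2.1  6.6]
push True corner u 0.3825 [-2.   1.5 -0. ] 38.0
```

View pics/g6.png

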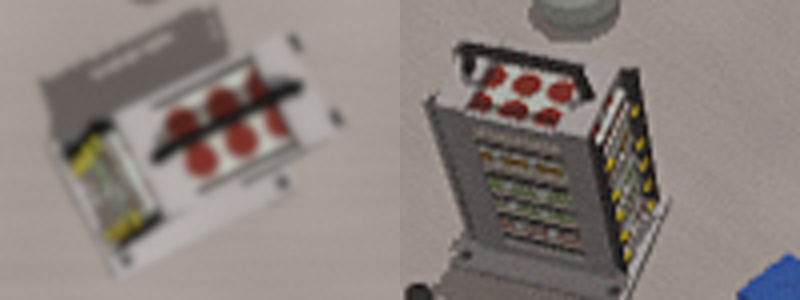

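I need to confirm that both plates dropped. First a close crop of the mouth, plus depth in the windows.

```bash
python3 - <<'E'
import rig
from h import *
D=[];I=[]
for k in range(12):
    p,d=rig.camera('scene');D.append(np.where(d>0,d,np.nan));I.append(p.astype(float))
c=rig.camera_params('scene');d=np.nanmedian(D,0);p=np.mean(I,0).astype(np.uint8)
np.savez('pics/avg.npz',p=p,d=d)
v,u=np.mgrid[:420,:560];K=c['K']
P=np.stack([(u-K[0,2])/K[0,0]*d,(v-K[1,2])/K[1,1]*d,d],-1)@c['rotation'].T+c['position']
uu,nn,zz=(P@U-.377)*1000,(P@N-.4483)*1000,P[...,2]*1000
m=(abs(nn)<25)&(uu>-8)&(uu<30)&(zz>20)&(zz<180)
i=np.argsort(zz[m])
print(np.c_[zz[m],uu[m],nn[m]][i].round().astype(int).tolist())
print([np.c_[u[m],v[m]][i][0].tolist(),np.c_[u[m],v[m]][i][-1].tolist()])
cr=p[160:225,205:240,::-1]
cv2.imwrite('pics/m.png',np.hstack([cv2.resize(cr,(320,594),interpolation=cv2.INTER_CUBIC),cv2.resize(p[165:215,183:223,::-1],(475,594),interpolation=cv2.INTER_CUBIC)]))
E
```

```text
[[27, 3, -22], [29, -1, -21], [32, 2, 7], [33, 3, 24], [33, 1, -1], [34, 4, 20], [34, 2, 16], [34, -1, -21], [34, 2, -12], [34, 2, -20], [35, 4, -7], [35, -1, 24], [35, 3, 13], [35, 3, -15], [35, 2, -3], [35, 3, -24], [36, 2, 5], [36, 4, 10], [37, 4, 18], [37, 3, 2], [38, 4, 0], [38, 4, -9], [38, 3, -17], [38, 6, -16], [39, 6, -24], [39, 5, 5], [39, 5, -3], [41, 4, 9], [41, 4, -11], [41, 9, -14], [41, 7, -10], [41, 8, 7], [41, 9, 11], [41, 10, 0], [41, 9, 3], [41, 7, -18], [41, 9, -5], [41, 7, -1], [41, 10, -8], [42, 4, -18], [42, 6, 3], [42, 5, -5], [43, 9, -16], [43, 8, -20], [52, 4, -22], [56, -1, -21], [56, 4, -23], [59, 0, 22], [59, 4, -17], [59, 4, 20], [60, 4, -8], [60, 5, 17], [60, 6, 5], [61, -1, -21], [61, 5, -11], [61, 5, -19], [61, 6, -23], [61, 0, -25], [62, 4, 1], [62, 6, -14], [62, 4, 10], [62, 7, 3], [62, 5, -2], [63, 6, -5], [65, 6, -24], [65, 8, -3], [65, 7, -7], [66, 6, -15], [66, 7, 2], [66, 9, -22], [67, 8, 7], [67, 7, -18], [69, 7, -9], [78, 4, -22], [80, 0, -21], [84, 2, -2], [84, 3, -22], [84, 2, 7], [85, 2, 15], [85, 0, 23], [86, 3, -12], [86, 1, -25], [86, 3
[... 1947 characters left out ...]
, [168, 5, -3], [168, 5, 13], [168, 8, 22], [168, 5, 21], [168, 6, 18], [168, 9, -5], [168, 6, 2], [168, 7, -9], [168, 14, -3], [169, 12, -24], [169, 7, 14], [169, 6, 10], [169, 7, -1], [169, 10, -24], [169, 9, 3], [169, 12, 20], [169, 5, -21], [169, 10, 15], [169, 8, -21], [169, 14, -19], [169, 7, 7], [169, 11, 4], [169, 9, 19], [169, 7, -17], [169, 11, 12], [169, 6, -5], [169, 7, -25], [169, 13, 1], [169, 9, 11], [169, 5, -13], [169, 14, -11], [169, 14, 13], [170, 8, -12], [170, 9, -16], [170, 14, 5], [170, 11, -19], [170, 14, 21], [170, 12, -7], [170, 9, -7], [170, 12, -14], [170, 11, -3], [170, 12, 17], [170, 10, 9], [170, 15, -21], [171, 10, -10], [171, 12, 10]]
[[231, 198], [219, 176]]
```

View pics/m.png

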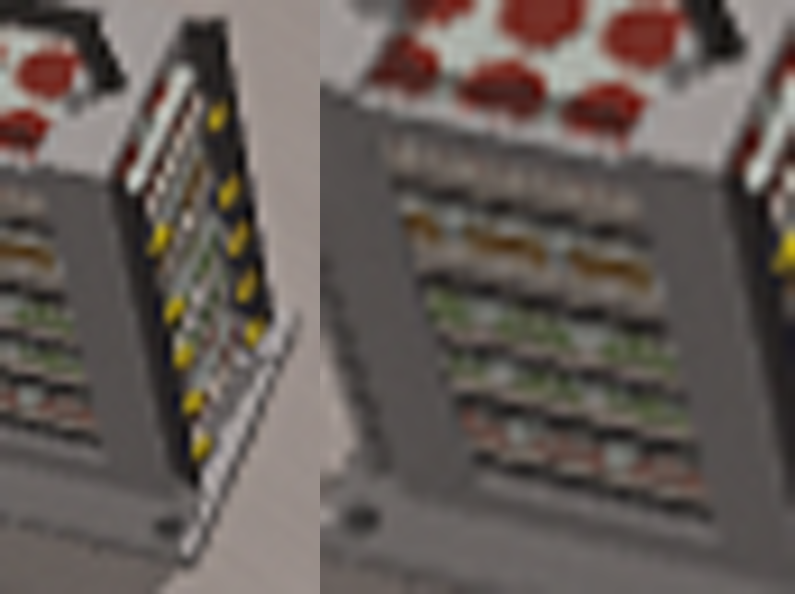

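Depth through the mouth gives the tops of the rear ends. Green reads 66–69 mm (68 if home, 72 if still on the lips) and golden 130–132 mm (132 if home, 136 if on the lips). Both rear faces sit 1–2 mm deeper than those of the stored plates, which fits contact with the stops. The arm is clear, so I'll hand in.

```bash
python3 - <<'E'
import rig
rig.finish_job(); print(rig.sense()['time_s'])
E
```

```text
the job is handed in; nothing more can be done
the job is handed in; nothing more can be done
```

Both plates are in their slots and the job is handed in at about 40 s of robot time; no verdict was reported.

**What I did:** I gripped each plate near its rear end with the tool tilted 35° and carried it level. I slid each one about 80 mm into its slot: the green plate in the second from below, the golden one in the fourth. I set each down on the lips, released it, and pushed it gently against the stops with the closed fingers, stopping at a 5.5 N change in force.

**Last checks:**
- **Dropped behind the lips:** in depth, the top of the green plate's rear end reads 66–69 mm (68 expected) and the golden one's 130–132 mm (132 expected). Had they stayed on the lips they would read about 4 mm higher.
- **Depth in the slot:** both rear faces sit 1–2 mm deeper than the stored plates' rear faces, within the 3.5 mm allowed.
- **Side to side:** I did not measure this again after the pushes. Before insertion the green plate was centred to about 1 mm, and the golden plate read the same in the top view.

**What failed or disagreed:**
- **First grasp missed:** the fingers closed above the green plate without touching it. They are about 31 mm shorter than stated, so I measured them with depth and corrected for it.
- **Cameras differ:** the two views disagree by 3–4 mm in absolute position, so I averaged them.
- **One bad reading:** the scene-camera measurement of the held golden plate was spoiled by the yellow lips, so I used the top view.
- **Not checked at the end:** I did not measure the bottles and burner again. The stored plates I checked only through the mouth, where they read as expected.

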